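# Free and wind open the frosted hatch of the key locker

### The job

The frosted glass hatch of the small key locker is held shut by a spring catch: pick up the wooden dowel from its rest and push it through the small hole in the locker's end wall until the catch lets go and the hatch springs open a crack, then lay the dowel (not dropped from a height) in the blue key dish. After that, with an empty gripper's fingertip and not the dowel, roll the thumbwheel under the locker's clear visor until the hatch is fully open. Keep off the glass itself, and leave the other things on the shelf where they are.

Things in the scene. Friction and masses are not known exactly. Their poses are not given: they have to be found in the camera images.
- locker: Fixed aluminium key locker, 252 mm long (y), deck 100 mm high. Origin on the shelf under its middle; z up, x points away from its front, y along its length to the end with the hole. The deck spans x=-90 to +75 mm, its front 42 mm a clear plastic visor. In front a flat fascia, foot at x=-142 mm, rises backwards at 35 deg from the horizontal to under the deck; its outward normal is (-0.574, 0, 0.819) in locker axes.
- wheel_crest (a point): Crest of the thumbwheel at rest: the point of the rim farthest out from the fascia, mid-width (locker x=-90, y=0, z=54 mm); axes as locker. Ribbed dark wheel, 40 mm diameter, 12 mm wide, axis up the slope; only 8 mm stands out of the fascia. Spring-mounted: gives inwards 1 mm per 0.8 N after 0.8 N, at most 6 mm. Pressed in 3 to 4 mm, it rolls by friction with a fingertip drawn along y.
- wheel (a joint): Turn of the thumbwheel in rad, 0 with the hatch shut, 3.33 with it fully open; it grows as the crest of the rim is drawn towards the locker's -y, which opens the hatch (towards +y closes it). It stays where it is left. The rim weighs little and turns easily once the catch has let go.
- hatch (a joint): Slide of the frosted glass hatch along the deck towards the locker's -y, in m: 0 shut, about 0.012 when the catch has let go and a spring has pushed it open a crack, 0.100 fully open (stop). The thumbwheel drives it: 1.5 mm per mm of rim travel, so about 60 mm of rim travel in several strokes open it.
- deck_edge (a point): Middle of the lower front edge of the clear visor (8 mm thick; locker x=-90, y=0, z=92 mm), axes as locker. It stands straight above the thumbwheel's crest, so the wheel is reached only with the tool tilted, about square to the fascia (35 deg from vertical).
- glass_middle (a point): Middle of the upper face (z=106 mm) of the frosted glass pane of the hatch, 88 (x) x 110 (y) x 6 mm, which lies on the deck and slides along it; axes as locker. The glass must not be touched.
- hole (a point): Centre of the mouth of the 20 x 20 mm square hole in the locker's +y end wall (locker x=0, y=126, z=55 mm); it runs level along the locker's y; axes as locker. Wall 6 mm thick. The steel paddle of the catch stands 21 mm in from the mouth; pushed about 10 mm farther (3 to 6 N) it lets the hatch go; its stop is at 16 mm. It springs back and does not catch again.
- dowel_center (a point): Middle of the round wooden dowel, 12 mm in diameter, 140 mm long, 30 g, both ends alike; its long axis is its x. It lies level in two U-shaped saddles of its rest, its axis 32 mm above the shelf; the 96 mm between the saddles are free to grasp.
- dowel: The same dowel; origin on its surface, halfway along.
- rest: Fixed dark wooden rest of the dowel, 140 x 36 mm with saddles 34 mm high at 55 mm either side of its middle (base plate 6 mm high); origin on the shelf under its middle, x along the dowel.
- dish: Loose blue ceramic oblong key dish, 190 (x) x 105 (y) x 24 mm, walls and floor 6 mm thick, open on top; origin under its middle.
- power_bank: Bystander: white power bank 68 x 105 x 15 mm; origin under its middle.
- earbud_case: Bystander: copper-toned earbud case 60 x 46 x 24 mm; origin under its middle.
- flashlight: Bystander: black flashlight lying, 130 mm long; origin on its axis.
- sanitiser: Bystander: bottle 48 mm in diameter, 120 mm high; origin under its middle.
- mint_tin: Bystander: round tin 68 mm in diameter, 35 mm high; origin under its middle.
- keys: Bystander: two flat keys, about 75 mm long, 4 mm thick; origin underneath.
- tealight: Bystander: white ceramic cup 60 mm in diameter, 45 mm high; origin under its middle.
There are look-alikes about, which are no part of the job. Of the things that look like the dowel, the smaller one is meant.

How it is judged:
On the way, in this order (a step that is already met when the one before it is completed fails the run):
1. the dowel, through the hole, has let the catch go and the hatch has sprung open a crack (value of joint hatch above 0.006 m and y of dowel_center in the frame of locker below 0.196 m), for 0.1 s.
2. the dowel lies in the dish, let go (x of dowel_center in the frame of dish between -0.035 and 0.035 m and y of dowel_center in the frame of dish between -0.045 and 0.045 m and z of dowel_center in the frame of dish between 0.006 and 0.022 m and contact force between the fingers and dowel below 0.1 N and linear speed of dowel below 0.05 m/s), for 0.2 s.
3. the hatch has been wound fully open (value of joint hatch above 0.092 m), for 0.2 s.
At the end, for the whole second after the job is handed in: The hatch is fully open (at least 92 of its 100 mm), the dowel lies at rest inside the dish (its middle within 35 mm along and 45 mm across of the dish's middle and not more than 22 mm above the dish's underside), and the dish stands flat (value of joint hatch above 0.092 m and x of dowel_center in the frame of dish between -0.035 and 0.035 m and y of dowel_center in the frame of dish between -0.045 and 0.045 m and z of dowel_center in the frame of dish between 0.006 and 0.022 m and linear speed of dowel below 0.03 m/s and angle between dish's own z axis and vertical below 0.1 rad and linear speed of dish below 0.02 m/s); the robot touches nothing.
It fails at once if the glass is touched by the robot or the dowel (contact force between any of the fingers, the arm, dowel and hatch above 1 N).
It fails at once if the wheel is worked with the dowel (contact force between dowel and wheel above 0.5 N).
It fails at once if the dowel is dropped from a height (distance between the grasp point and dowel_center above 0.06 m and linear speed of dowel above 0.9 m/s).
It fails at once if another thing on the shelf is disturbed by more than 30 mm (distance of any of power_bank, earbud_case, flashlight, sanitiser, mint_tin, keys, tealight from where it was at the start of the episode above 0.03 m).
It also fails if it takes over 54 s, if anything falls off the work surface, if the arm or the gripper's body presses on something with over 40 N, if the wrist force passes 120 N, or if a joint passes its speed limit or range.

### The arm

A 6-joint arm with a two-finger parallel gripper is mounted at the origin on the work surface. World frame = base frame: x ahead of the robot, y to its left, z up, the work surface at z = 0. Lengths are in m, angles in rad, forces in N, time in s.
With the tool pointing down it reaches from about 0.375 to 0.975 m from the base axis. Payload 3.8 kg.
Tool frame: the origin (TCP) lies midway between the tips of the shut fingers; the grasp point (between the pads) lies 19 mm behind it; z points along the fingers, y is the line along which they close (so a half turn about z gives the same grasp; the last joint's range is limited). The gripper opens to 85 mm and grips with 20 to 120 N. Pads are 22 mm wide; open, the fingers measure 114 mm over their backs; the gripper's body (76 mm by 85 mm) begins 54 mm behind the grasp point. The pads swing forward as they close: fully open they stand 13 mm farther back than shut.
Start: joints at [1.257, 0.264, 1.604, -0, 1.274, -0.037], TCP at [0.184, 0.649, 0.231] pointing down, gripper open.
Joint ranges: [-2.63, 2.63], [-0.94, 2.18], [0.31, 2.57], [-1.31, 4.45], [0, 2.66], [-2.55, 2.55]. Speed limits (rad/s): [2.57, 2.57, 3.14, 3.14, 3.14, 3.14].

### API

Orientations are given as a rotation vector (axis times angle).
In Python, from workcell import bot, imaging gives the robot as it stands.
- The arm moves only by the tool step_arm, never from a script. Its argument "series" is a list of rows, each an object of numbers: "grip": the closure, from -1 (fully open) to 1 (shut); "x", "y", "z": the shift along the tool's x, y, z normalised to -1 to 1, where 1 is 500 mm; "ax", "ay", "az": the turn, a rotation vector about the tool's x, y, z normalised to -1 to 1, where 1 is 30 degrees. A call has 1 to 12 rows; each row is the pose to reach, as a shift and turn from the pose commanded when the call began, along the tool's axes at that moment; what a row does not reach only later rows make up. A row lasts 1/10 s, in which the tool goes at most 50 mm and 8.59 degrees, less where a joint would pass 70% of its speed; a pose out of reach is approached as far as the arm can. A call with a number of a shift or a turn outside -1 to 1 is refused whole. A call with a gripper value outside its range is refused whole. The fingers move at their own pace and stop on an object; "force" is the grip in N (left out, the last holds). Time passes only in rows, so rows that repeat a pose let the fingers close. It gives the time, the measured TCP pose, the force, the opening and the grip force at its end, in the units of the state.
- bot.read_state(): the state, without advancing time (a new reading comes with each control period).
- imaging.read_camera(name): name is "scene" or "top"; returns a dict with "img" (480x640x3 uint8, red, green, blue), "fx", "fy", "cx", "cy" (pixels), "R" (3x3) and "t" (3): a world point X has camera coordinates R X + t. Camera axes: x right, y down, z forward; pixel columns grow to the right and rows downward; lengths in m; the calibration is good to about 2 mm. A picture is of the moment at which its call begins. There is no depth.
- bot.finish_job(): hands the job in; it is judged then, once.
The state is a dict: "time": time; "q": joint angles; "joint_vel": joint speeds; "joint_torque": joint torques, N m; "tool_pos": TCP position; "tcp_rot": TCP orientation; "wrist_force": force on the tool from outside, world axes, zero at the start; "torque": the same for the moment, N m; "width": opening from 0.0 (shut) to 1.0 (fully open); "grip_force": force on a finger pad.
Only numpy, scipy, OpenCV 4.12 (cv2) and the standard library are available. Lean on these libraries where they do the work, as an engineer would, in place of code of your own. Each camera call takes 0.05 s, during which the arm holds its last target. There are 200 camera calls.

## Working session

There is one attempt and no reset: what is moved stays moved. The work goes in short steps, Python scripts to look and compute and a tool call to move; the robot and the scene stay as the last step left them, time stands still between calls to the robot, and variables do not carry over. Pictures are saved under pics/ and viewed, at most 12 in all, crops included, and the job is handed in when it is done.

Besides the shell and the picture viewer there is one more tool, called after "Call:" as name(argument=value, ...) on one line, values as JSON. step_arm: Moves the arm, as the interface text tells. Scaled input: -1 to 1 covers 500 mm each way for a shift and 30 degrees each way for a turn. Its arguments: {"type":"object","properties":{"series":{"type":"array","items":{"type":"object","properties":{"grip":{"type":"number"},"x":{"type":"number","minimum":-1,"maximum":1},"y":{"type":"number","minimum":-1,"maximum":1},"z":{"type":"number","minimum":-1,"maximum":1},"ax":{"type":"number","minimum":-1,"maximum":1},"ay":{"type":"number","minimum":-1,"maximum":1},"az":{"type":"number","minimum":-1,"maximum":1}}}},"force":{"type":"number"}},"required":["series"]}

```bash
mkdir -p pics; ls; python3 - <<'E'
from workcell import bot, imaging
import cv2,pickle
print(bot.read_state())
d={}
for n in("scene","top"):
    c=imaging.read_camera(n);d[n]=c
    cv2.imwrite(f"pics/{n}0.png",cv2.resize(c["img"][:,:,::-1],(800,600),interpolation=cv2.INTER_CUBIC))
    print(n,c["fx"],c["fy"],c["cx"],c["cy"],c["R"],c["t"])
pickle.dump(d,open("cam0.pkl","wb"))
E
```

```text
pics
{'time': 0.0, 'q': array([ 1.25710732e+00,  2.64765394e-01,  1.60533401e+00,  8.67731610e-06,
        1.27368002e+00, -3.68866211e-02]), 'joint_vel': array([ 4.46453029e-04,  8.71683114e-05,  1.71641732e-03,  2.43575414e-03,
       -3.01257413e-04,  2.21996889e-04]), 'joint_torque': array([-6.09561835e-05, -5.15122175e+01, -3.67314541e+01,  2.19532365e-05,
        1.29053771e-02,  2.31479198e-06]), 'tool_pos': array([0.18423787, 0.6486387 , 0.22997535]), 'tcp_rot': array([-0.43336338, -3.11116407,  0.00337964]), 'wrist_force': array([-0.37802469,  0.58834493,  0.51666046]), 'torque': array([-0.00176681,  0.00834604, -0.06759619]), 'grip_force': 0.0, 'width': 1.0008791557649404}
scene 566.191688100033 566.191688100033 326.3518903328715 243.44205641521015 [[ 0.23498032  0.97198066 -0.00615132]
 [ 0.54128619 -0.13610935 -0.82974906]
 [-0.8073373   0.19164508 -0.55810272]] [-0.15650263 -0.19834599  1.73805771]
top 605.0082124698537 605.0082124698537 312.4499609111721 251.1463039066096 [[-0.01554977 -0.99983929 -0.00892134]
 [-0.99036809  0.01662897 -0.13745733]
 [ 0.13758359  0.00669798 -0.99046751]] [0.07388432 0.50615193 1.20526847]
```

View pics/top0.png

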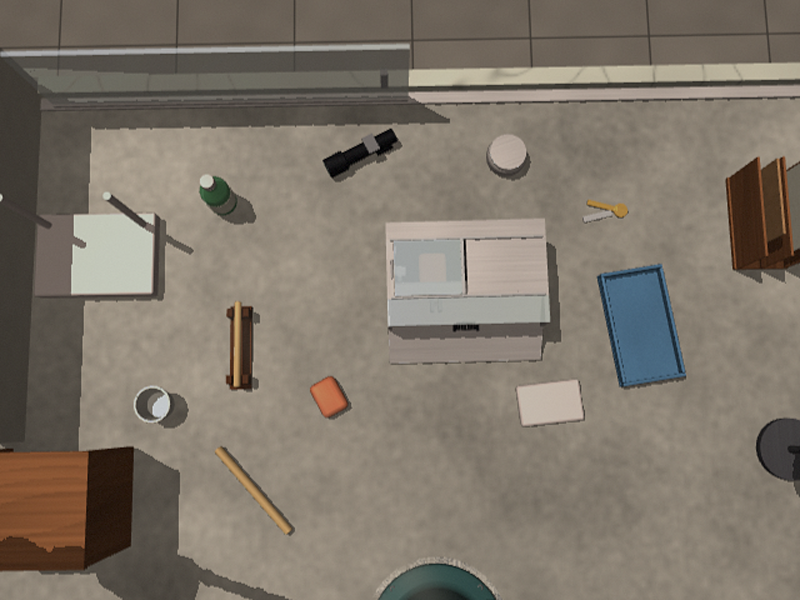

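View pics/scene0.png

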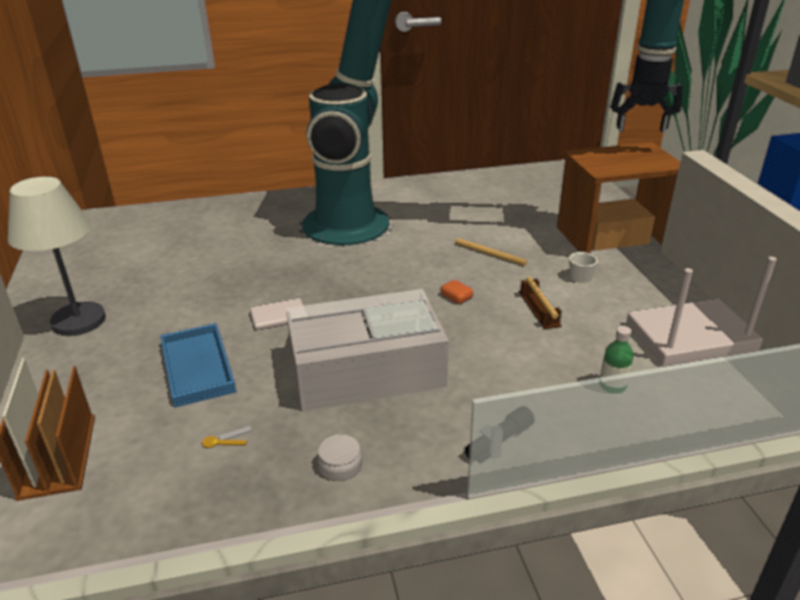

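The top view shows the locker with its hatch on the left, around (467,290), and the dowel in its rest at (238,345). The longer look-alike lies loose at (253,490). The dish is at (642,325), and the power bank is at (550,402), just in front of the locker. Next I'll take enlarged crops.

```bash
cat > h.py <<'E'
import numpy as np,cv2,pickle
from scipy.optimize import least_squares
from scipy.spatial.transform import Rotation as Ro
def ray(c,u,v,z):
    d=c["R"].T@np.array([(u-c["cx"])/c["fx"],(v-c["cy"])/c["fy"],1]);o=-c["R"].T@c["t"]
    return o+d*(z-o[2])/d[2]
def proj(c,X):
    p=np.atleast_2d(X)@c["R"].T+c["t"];return np.c_[p[:,0]/p[:,2]*c["fx"]+c["cx"],p[:,1]/p[:,2]*c["fy"]+c["cy"]]
def crop(img,x0,y0,w,h,s):
    return cv2.resize(img[y0:y0+h,x0:x0+w,::-1],None,fx=s,fy=s,interpolation=cv2.INTER_CUBIC)
E
python3 - <<'E'
from h import *
d=pickle.load(open("cam0.pkl","rb"));t=d["top"]["img"];s=d["scene"]["img"]
a=crop(t,300,165,145,135,4)           # 580x540
cv2.imwrite("pics/c1.png",a)
b=np.hstack([crop(t,165,230,60,95,6),crop(t,470,205,85,110,5)[:570].copy() if 0 else cv2.copyMakeBorder(crop(t,470,205,85,110,5),0,20,0,0,cv2.BORDER_CONSTANT)])
cv2.imwrite("pics/c2.png",b);print(a.shape,b.shape)
print(proj(d["top"],[.184,.649,.23]))
E
```

```text
(540, 580, 3) (570, 785, 3)
[[-35.92749063 433.22800166]]
```

View pics/c1.png

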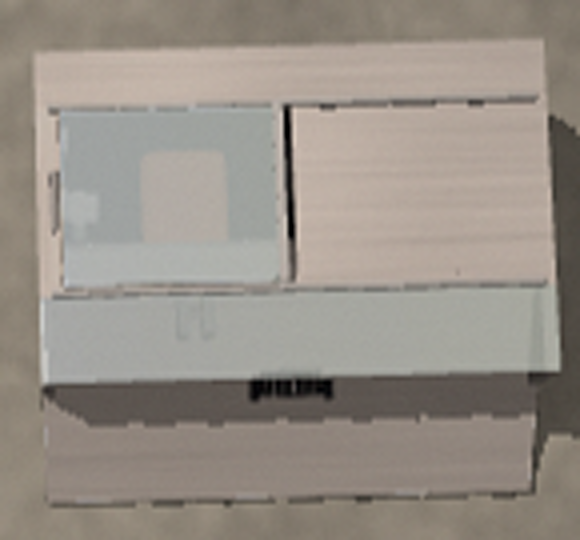

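View pics/c2.png

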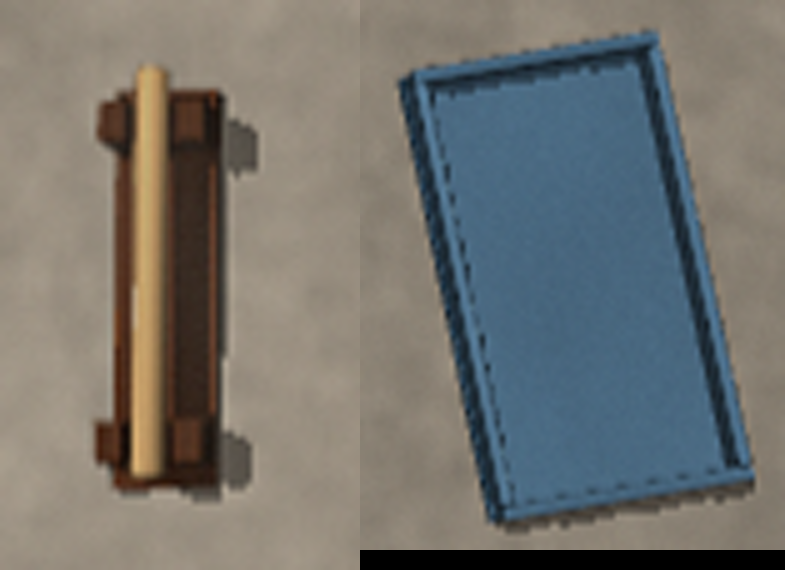

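The crops give these pixel positions:
- **c1, deck corners:** (34,53), (545,40), (561,370), (43,384). The fascia foot runs (48,505) to (532,493), and the wheel is at about (291,387).
- **c2, dowel ends:** (152,66) and (147,477).
- **c2, dish rim corners:** (413,80), (657,35), (751,480), (495,520).

```bash
cat >> h.py <<'E'
def fitpose(c,loc,px):
    loc=np.array(loc,float);px=np.array(px,float)
    def W(p): 
        R=Ro.from_euler("z",p[2]).as_matrix();return loc@R.T+[p[0],p[1],0]
    r=least_squares(lambda p:(proj(c,W(p))-px).ravel(),[.6,0,0]);return r.x,r.fun
E
python3 - <<'E'
from h import *
d=pickle.load(open("cam0.pkl","rb"));c=d["top"]
f=lambda L,x0,y0,s,ox=0:[(x0+(u-ox+.5)/s-.5,y0+(v+.5)/s-.5) for u,v in L]
np.set_printoptions(precision=4,suppress=True)
px=f([(34,53),(545,40),(561,370),(43,384),(48,505),(532,493)],300,165,4)
loc=[(.075,.126,.1),(.075,-.126,.1),(-.09,-.126,.1),(-.09,.126,.1),(-.142,.126,0),(-.142,-.126,0)]
print("locker",*fitpose(c,loc,px))
p,_=fitpose(c,loc,px);R=Ro.from_euler("z",p[2]).as_matrix();W=lambda v:R@np.array(v)+[p[0],p[1],0]
print("crest",W([-.09,0,.054]),"hole",W([0,.126,.055]),proj(c,W([-.09,0,.054])),f([(291,387)],300,165,4))
e=[ray(c,*q,.034) for q in f([(152,66),(147,477)],165,230,6)]
e2=[ray(c,*q,.032) for q in f([(150,66),(150,477)],165,230,6)]
print("dowel",e,np.linalg.norm(e[0]-e[1]),(e[0]+e[1])/2,"yaw",np.arctan2(*(e[0]-e[1])[1::-1]))
q=f([(413,80),(657,35),(751,480),(495,520)],470,205,5,360)
print("dish",*fitpose(c,[(.095,.0525,.024),(.095,-.0525,.024),(-.095,-.0525,.024),(-.095,.0525,.024)],q))
Sc=d["scene"]
print("scene check: dowel mid, hole, deck corners (800 scale)",proj(Sc,[(e[0]+e[1])/2,W([0,.126,.055]),W([.075,.126,.1]),W([.075,-.126,.1])])*1.25)
E
```

```text
locker [ 0.5711 -0.0554  0.01  ] [ 0.0854 -0.1114 -0.0338 -0.3335  0.5372  0.0596 -0.0706  0.0042 -0.1019
  0.2743 -0.4569  0.1127]
crest [ 0.4811 -0.0563  0.054 ] hole [0.5698 0.0706 0.055 ] [[373.1724 261.7593]] [(372.375, 261.375)]
dowel [array([0.5337, 0.3179, 0.034 ]), array([0.393 , 0.3179, 0.034 ])] 0.1407061381960218 [0.4633 0.3179 0.034 ] yaw 0.00029672224093121044
dish [ 0.4838 -0.3475  0.1379] [-0.7974 -1.6888  0.0776 -0.355   0.1043  1.0173  0.598   0.9403]
scene check: dowel mid, hole, deck corners (800 scale) [[539.4018 294.7209]
 [433.5781 335.0813]
 [446.328  339.2196]
 [294.3377 363.2176]]
```

```bash
cat >> h.py <<'E'
def tool(yang,tilt=0.):
    """tool pointing down, y axis at world angle yang; tilt about world-y'(locker) handled by caller"""
    y=np.array([np.cos(yang),np.sin(yang),0]);z=np.array([0,0,-1.]);return np.c_[np.cross(y,z),y,z]
def cmd(pos,R,s=None,P=None,R0=None):
    if s is not None: P=s["tool_pos"];R0=Ro.from_rotvec(s["tcp_rot"]).as_matrix()
    d=R0.T@(np.array(pos)-P)/.5; a=np.degrees(Ro.from_matrix(R0.T@R).as_rotvec())/30
    print("xyz",d.round(4),"a",a.round(4))
E
python3 - <<'E'
from h import *
from workcell import bot
s=bot.read_state()
cmd([.438,.318,.12],tool(np.pi/2),s)
cmd([.438,.318,.018],tool(np.pi/2),P=np.array([.438,.318,.12]),R0=tool(np.pi/2))
E
```

```text
xyz [-0.6689 -0.497   0.2211] a [-0.004  -0.0007 -0.5287]
xyz [0.    0.    0.204] a [0. 0. 0.]
```

Call:
step_arm(series=[{"x": -0.669, "y": -0.497, "z": 0.1, "ax": -0.004, "az": -0.529, "grip": -0.2}, {"x": -0.669, "y": -0.497, "z": 0.1, "ax": -0.004, "az": -0.529, "grip": -0.2}, {"x": -0.669, "y": -0.497, "z": 0.1, "ax": -0.004, "az": -0.529, "grip": -0.2}, {"x": -0.669, "y": -0.497, "z": 0.1, "ax": -0.004, "az": -0.529, "grip": -0.2}, {"x": -0.669, "y": -0.497, "z": 0.1, "ax": -0.004, "az": -0.529, "grip": -0.2}, {"x": -0.669, "y": -0.497, "z": 0.221, "ax": -0.004, "az": -0.529, "grip": -0.2}, {"x": -0.669, "y": -0.497, "z": 0.221, "ax": -0.004, "az": -0.529, "grip": -0.2}, {"x": -0.669, "y": -0.497, "z": 0.221, "ax": -0.004, "az": -0.529, "grip": -0.2}, {"x": -0.669, "y": -0.497, "z": 0.221, "ax": -0.004, "az": -0.529, "grip": -0.2}, {"x": -0.669, "y": -0.497, "z": 0.221, "ax": -0.004, "az": -0.529, "grip": -0.2}, {"x": -0.669, "y": -0.497, "z": 0.221, "ax": -0.004, "az": -0.529, "grip": -0.2}, {"x": -0.669, "y": -0.497, "z": 0.221, "ax": -0.004, "az": -0.529, "grip": -0.2}])

```text
validation failed for argument at $.se...
```

```bash
python3 - <<'E'
from h import *
from workcell import bot,imaging
s=bot.read_state();print(s["tool_pos"],s["width"],s["q"])
cmd([.438,.318,.018],tool(np.pi/2),s)
c=imaging.read_camera("top")["img"];c2=imaging.read_camera("scene")["img"]
cv2.imwrite("pics/g1.png",np.hstack([crop(c,140,200,110,150,3.6),crop(c2,350,150,130,180,3)]))
E
```

```text
[0.18425999 0.64865075 0.23005399] 1.0014965299202805 [ 1.25708338e+00  2.64694399e-01  1.60527702e+00  5.08531193e-06
  1.27371817e+00 -3.68841690e-02]
xyz [-0.6689 -0.4965  0.4251] a [-0.004  -0.0007 -0.5287]
```

View pics/g1.png

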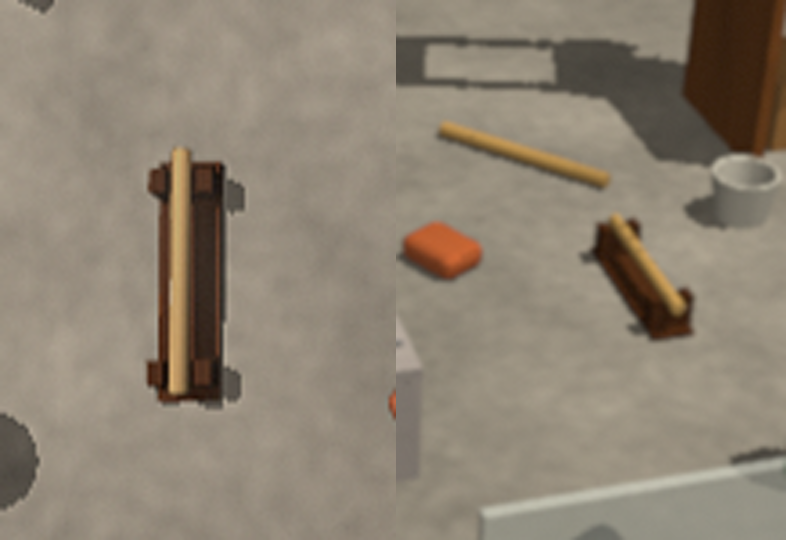

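The move was refused: the validator rejected something in `series`, but its message was cut off. The arm hasn't moved. I'll retry with every field given in each row.

Call:
step_arm(series=[{"x": -0.669, "y": -0.497, "z": 0.1, "ax": -0.004, "ay": 0, "az": -0.529, "grip": -0.2}])

```text
time: 0.3
tool_pos: [0.2124, 0.6134, 0.2256]
tcp_rot: [-0.188, -3.135, -0.008]
wrist_force: [1.1, 0.0, 1.1]
width: 0.86
grip_force: 0.0
```

```bash
python3 - <<'E'
from h import *
from workcell import bot
s=bot.read_state();print(s["tool_pos"],s["tcp_rot"])
cmd([.438,.318,.12],tool(np.pi/2),s)
E
```

```text
[0.21244733 0.61340843 0.22561481] [-0.18843757 -3.13513869 -0.00770984]
xyz [-0.5189 -0.5335  0.2081] a [ 0.0094 -0.0015 -0.2293]
```

Call:
step_arm(series=[{"x": -0.519, "y": -0.534, "z": 0.1, "ax": 0.009, "ay": 0, "az": -0.229, "grip": -0.2}, {"x": -0.519, "y": -0.534, "z": 0.1, "ax": 0.009, "ay": 0, "az": -0.229, "grip": -0.2}, {"x": -0.519, "y": -0.534, "z": 0.1, "ax": 0.009, "ay": 0, "az": -0.229, "grip": -0.2}, {"x": -0.519, "y": -0.534, "z": 0.1, "ax": 0.009, "ay": 0, "az": -0.229, "grip": -0.2}, {"x": -0.519, "y": -0.534, "z": 0.208, "ax": 0.009, "ay": 0, "az": -0.229, "grip": -0.2}, {"x": -0.519, "y": -0.534, "z": 0.208, "ax": 0.009, "ay": 0, "az": -0.229, "grip": -0.2}, {"x": -0.519, "y": -0.534, "z": 0.208, "ax": 0.009, "ay": 0, "az": -0.229, "grip": -0.2}, {"x": -0.519, "y": -0.534, "z": 0.208, "ax": 0.009, "ay": 0, "az": -0.229, "grip": -0.2}, {"x": -0.519, "y": -0.534, "z": 0.208, "ax": 0.009, "ay": 0, "az": -0.229, "grip": -0.2}, {"x": -0.519, "y": -0.534, "z": 0.208, "ax": 0.009, "ay": 0, "az": -0.229, "grip": -0.2}, {"x": -0.519, "y": -0.534, "z": 0.208, "ax": 0.009, "ay": 0, "az": -0.229, "grip": -0.2}])

```text
time: 1.4
tool_pos: [0.4384, 0.3132, 0.1216]
tcp_rot: [0.01, 3.141, -0.004]
wrist_force: [0.5, -0.3, 0.3]
width: 0.597
grip_force: 0.0
```

```bash
python3 - <<'E'
from h import *
from workcell import bot
s=bot.read_state();print(s["tool_pos"],s["tcp_rot"],s["width"],s["q"])
cmd([.438,.318,.018],tool(np.pi/2),s)
E
```

```text
[0.43838726 0.31324005 0.12164535] [ 0.01040095  3.1410828  -0.00422112] 0.597478897138713 [ 0.57580581  0.10435724  2.00513201 -0.00293098  1.03316627 -0.98686572]
xyz [0.0009 0.0101 0.2073] a [-0.0051  0.0009 -0.0126]
```

Call:
step_arm(force=60, series=[{"x": 0.001, "y": 0.01, "z": 0.08, "ax": -0.005, "ay": 0, "az": -0.012, "grip": -0.2}, {"x": 0.001, "y": 0.01, "z": 0.15, "ax": -0.005, "ay": 0, "az": -0.012, "grip": -0.2}, {"x": 0.001, "y": 0.01, "z": 0.207, "ax": -0.005, "ay": 0, "az": -0.012, "grip": -0.2}, {"x": 0.001, "y": 0.01, "z": 0.207, "ax": -0.005, "ay": 0, "az": -0.012, "grip": -0.2}, {"x": 0.001, "y": 0.01, "z": 0.207, "ax": -0.005, "ay": 0, "az": -0.012, "grip": 0.4}, {"x": 0.001, "y": 0.01, "z": 0.207, "ax": -0.005, "ay": 0, "az": -0.012, "grip": 1}, {"x": 0.001, "y": 0.01, "z": 0.207, "ax": -0.005, "ay": 0, "az": -0.012, "grip": 1}, {"x": 0.001, "y": 0.01, "z": 0.207, "ax": -0.005, "ay": 0, "az": -0.012, "grip": 1}, {"x": 0.001, "y": 0.01, "z": 0.207, "ax": -0.005, "ay": 0, "az": -0.012, "grip": 1}, {"x": 0.001, "y": 0.01, "z": 0.207, "ax": -0.005, "ay": 0, "az": -0.012, "grip": 1}])

```text
time: 2.4
tool_pos: [0.4396, 0.3185, 0.02]
tcp_rot: [0.002, 3.138, 0.003]
wrist_force: [-0.9, 1.3, 7.6]
width: 0.114
grip_force: 58.8
```

```bash
python3 - <<'E'
from h import *
from workcell import bot
s=bot.read_state();print(s["tool_pos"],s["tcp_rot"],s["width"],s["grip_force"],s["wrist_force"])
E
```

```text
[0.43958135 0.31847953 0.01999546] [1.57470339e-03 3.13826833e+00 3.17372796e-03] 0.11355261110383562 58.81744623184204 [-0.90128645  1.29948207  7.58701235]
```

Call:
step_arm(series=[{"x": 0, "y": 0, "z": -0.06, "ax": 0, "ay": 0, "az": 0, "grip": 1}, {"x": 0, "y": 0, "z": -0.15, "ax": 0, "ay": 0, "az": 0, "grip": 1}, {"x": 0, "y": 0, "z": -0.24, "ax": 0, "ay": 0, "az": 0, "grip": 1}, {"x": 0, "y": 0, "z": -0.24, "ax": 0, "ay": 0, "az": 0.3, "grip": 1}, {"x": 0, "y": 0, "z": -0.24, "ax": 0, "ay": 0, "az": 0.6, "grip": 1}, {"x": 0, "y": 0, "z": -0.24, "ax": 0, "ay": 0, "az": 0.9, "grip": 1}, {"x": 0, "y": 0, "z": -0.24, "ax": 0, "ay": 0, "az": 1, "grip": 1}, {"x": 0, "y": 0, "z": -0.24, "ax": 0, "ay": 0, "az": 1, "grip": 1}])

```text
time: 3.2
tool_pos: [0.4381, 0.3171, 0.1382]
tcp_rot: [0.814, 3.033, -0.0]
wrist_force: [0.3, 0.6, 0.6]
width: 0.112
grip_force: 58.7
```

```bash
python3 - <<'E'
from h import *
from workcell import bot
s=bot.read_state();print(s["tool_pos"],s["tcp_rot"],s["width"],s["grip_force"],s["wrist_force"],s["q"])
# dowel axis at hole: tip 30 mm out of mouth; assume centre 25 mm ahead of grasp
L=np.array([.5711,-.0554,0]);R=Ro.from_euler("z",.01).as_matrix()
cmd(L+R@[0,.126+.03+.07+.025,.1],tool(.01),s)
E
```

```text
[0.43810775 0.31706902 0.13821   ] [ 8.14359427e-01  3.03326548e+00 -2.87091590e-04] 0.11212830879688453 58.70947480201721 [0.31693645 0.58673807 0.63146437] [ 5.80928683e-01  8.92266951e-02  1.98797743e+00 -9.17299233e-04
  1.06391932e+00 -4.64840574e-01]
xyz [-0.3475 -0.0796  0.0767] a [1.000e-03 1.600e-03 1.979e+00]
```

Call:
step_arm(series=[{"x": -0.09, "y": -0.02, "z": 0, "ax": 0, "ay": 0, "az": 0.25, "grip": 1}, {"x": -0.18, "y": -0.04, "z": 0, "ax": 0, "ay": 0, "az": 0.5, "grip": 1}, {"x": -0.26, "y": -0.06, "z": 0, "ax": 0, "ay": 0, "az": 0.75, "grip": 1}, {"x": -0.347, "y": -0.08, "z": 0, "ax": 0, "ay": 0, "az": 0.99, "grip": 1}, {"x": -0.347, "y": -0.08, "z": 0, "ax": 0, "ay": 0, "az": 0.99, "grip": 1}])

```text
time: 3.7
tool_pos: [0.5722, 0.1921, 0.1384]
tcp_rot: [1.569, 2.717, 0.0]
wrist_force: [-0.4, 0.4, -0.3]
width: 0.111
grip_force: 58.6
```

Call:
step_arm(series=[{"x": 0, "y": 0, "z": 0, "ax": 0, "ay": 0, "az": 0.25, "grip": 1}, {"x": 0, "y": 0, "z": 0.03, "ax": 0, "ay": 0, "az": 0.5, "grip": 1}, {"x": 0, "y": 0, "z": 0.07, "ax": 0, "ay": 0, "az": 0.75, "grip": 1}, {"x": 0, "y": 0, "z": 0.07, "ax": 0, "ay": 0, "az": 0.99, "grip": 1}, {"x": 0, "y": 0, "z": 0.07, "ax": 0, "ay": 0, "az": 0.99, "grip": 1}, {"x": 0, "y": 0, "z": 0.07, "ax": 0, "ay": 0, "az": 0.99, "grip": 1}])

```text
time: 4.3
tool_pos: [0.5681, 0.1961, 0.1031]
tcp_rot: [2.205, 2.237, -0.0]
wrist_force: [0.7, -0.4, -0.1]
width: 0.111
grip_force: 58.6
```

```bash
python3 - <<'E'
from h import *
from workcell import bot,imaging
t=imaging.read_camera("top");sc=imaging.read_camera("scene")
s=bot.read_state();print(s["tool_pos"],s["tcp_rot"],s["width"],s["q"])
L=np.array([.5711,-.0554,0]);R=Ro.from_euler("z",.01).as_matrix()
cmd(L+R@[0,.126+.03+.07+.025,.043],tool(.01),s)
pickle.dump((t,sc,s),open("g2.pkl","wb"))
P=s["tool_pos"]
print(proj(t,[P,[.57,.0706,.055]]),proj(sc,[P,[.57,.0706,.055]]))
cv2.imwrite("pics/g2.png",np.hstack([crop(t["img"],200,140,130,150,3.6),crop(sc["img"],300,170,110,180,3)]))
E
```

```text
[0.56848073 0.19599776 0.10343309] [2.20620695e+00 2.23486221e+00 7.58267400e-04] 0.11324450681649859 [ 2.91075111e-01  2.35319359e-01  1.88842051e+00 -9.82749243e-04
  1.01684505e+00  2.78687180e-01]
xyz [-8.000e-04  1.000e-04  1.209e-01] a [0.0023 0.001  0.0055]
[[244.98506071 216.44703703]
 [309.46923408 219.2921556 ]] [[401.43511223 242.03173972]
 [346.88483989 268.11663658]]
```

View pics/g2.png

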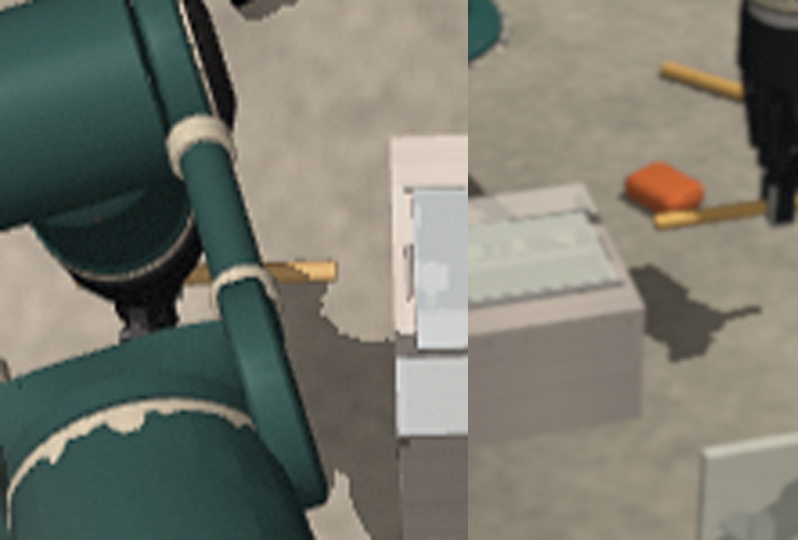

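The dowel is held level. In the crop, its tip is at (336,271) in the top half and (655,218) in the scene half. I'll triangulate it.

```bash
python3 - <<'E'
from h import *
np.set_printoptions(precision=4,suppress=True)
t,sc,s=pickle.load(open("g2.pkl","rb"))
f=lambda u,v,x0,y0,k:np.array([x0+(u+.5)/k-.5,y0+(v+.5)/k-.5])
a=f(336,271.5,200,140,3.6);b=f(187,219,300,170,3)
r=least_squares(lambda X:np.r_[proj(t,X)[0]-a,proj(sc,X)[0]-b],[.57,.1,.11]);print("tip",r.x,r.fun)
print("tip at z=.115",ray(t,*a,.115))
P=s["tool_pos"];print("expect tip",P+[0,-.095,.012])
b1=f(190,272.5,200,140,3.6);print("second dowel pt top",ray(t,*b1,.115))
b2=f(768-468,209,300,170,3);
# scene: point on dowel axis plane x=tip x at pixel b2
o=-sc["R"].T@sc["t"];d=sc["R"].T@np.array([(b2[0]-sc["cx"])/sc["fx"],(b2[1]-sc["cy"])/sc["fy"],1]);k=(.568-o[0])/d[0];print("2nd scene",o+d*k)
d=sc["R"].T@np.array([(b[0]-sc["cx"])/sc["fx"],(b[1]-sc["cy"])/sc["fy"],1]);k=(.568-o[0])/d[0];print("tip scene",o+d*k)
E
```

```text
tip [0.5674 0.1029 0.1161] [-0.6378 -0.1568 -0.7389  0.0531]
tip at z=.115 [0.5673 0.1017 0.115 ]
expect tip [0.5685 0.101  0.1154]
second dowel pt top [0.5681 0.1802 0.115 ]
2nd scene [0.568  0.1915 0.111 ]
tip scene [0.568  0.1044 0.1164]
```

Call:
step_arm(series=[{"x": 0, "y": 0.004, "z": 0.06, "ax": 0.002, "ay": 0, "az": 0.005, "grip": 1}, {"x": 0, "y": 0.004, "z": 0.121, "ax": 0.002, "ay": 0, "az": 0.005, "grip": 1}, {"x": 0, "y": 0.004, "z": 0.121, "ax": 0.002, "ay": 0, "az": 0.005, "grip": 1}, {"x": 0, "y": 0.004, "z": 0.121, "ax": 0.002, "ay": 0, "az": 0.005, "grip": 1}, {"x": -0.03, "y": 0.004, "z": 0.121, "ax": 0.002, "ay": 0, "az": 0.005, "grip": 1}, {"x": -0.05, "y": 0.004, "z": 0.121, "ax": 0.002, "ay": 0, "az": 0.005, "grip": 1}, {"x": -0.05, "y": 0.004, "z": 0.121, "ax": 0.002, "ay": 0, "az": 0.005, "grip": 1}])

```text
time: 5.1
tool_pos: [0.5713, 0.169, 0.0437]
tcp_rot: [2.214, 2.227, 0.0]
wrist_force: [0.5, 0.3, -0.3]
width: 0.112
grip_force: 58.6
```

```bash
python3 - <<'E'
from h import *
from workcell import bot,imaging
t=imaging.read_camera("top");sc=imaging.read_camera("scene")
s=bot.read_state();print(s["tool_pos"],s["tcp_rot"],s["wrist_force"])
pickle.dump((t,sc,s),open("g3.pkl","wb"))
print(proj(t,[.57,.0706,.055]),proj(sc,[.57,.0706,.055]))
cv2.imwrite("pics/g3.png",np.hstack([crop(t["img"],260,190,65,50,6),crop(sc["img"],330,240,65,50,6)]))
E
```

```text
[0.57101509 0.17004097 0.04318653] [2.21438332e+00 2.22762077e+00 2.14818383e-05] [-0.33141006 -0.30220216 -0.41283089]
[[309.46923408 219.2921556 ]] [[346.88483989 268.11663658]]
```

View pics/g3.png

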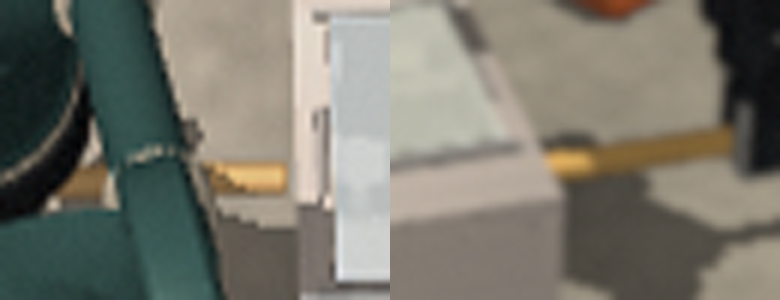

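The dowel tip sits about 3 mm short of the hole mouth, and its row, 219.4, matches the mouth's 219.3. I'll push it in.

Call:
step_arm(series=[{"x": -0.015, "y": 0, "z": 0.0, "ax": 0, "ay": 0, "az": 0, "grip": 1}, {"x": -0.03, "y": 0, "z": 0.0, "ax": 0, "ay": 0, "az": 0, "grip": 1}, {"x": -0.045, "y": 0, "z": 0.0, "ax": 0, "ay": 0, "az": 0, "grip": 1}, {"x": -0.045, "y": 0, "z": 0.0, "ax": 0, "ay": 0, "az": 0, "grip": 1}])

```text
time: 5.6
tool_pos: [0.5704, 0.1472, 0.042]
tcp_rot: [-2.214, -2.228, 0.003]
wrist_force: [0.2, 0.1, -0.5]
width: 0.112
grip_force: 58.6
```

Call:
step_arm(series=[{"x": -0.01, "y": 0, "z": 0.0, "ax": 0, "ay": 0, "az": 0, "grip": 1}, {"x": -0.02, "y": 0, "z": 0.0, "ax": 0, "ay": 0, "az": 0, "grip": 1}, {"x": -0.03, "y": 0, "z": 0.0, "ax": 0, "ay": 0, "az": 0, "grip": 1}, {"x": -0.035, "y": 0, "z": 0.0, "ax": 0, "ay": 0, "az": 0, "grip": 1}, {"x": -0.035, "y": 0, "z": 0.0, "ax": 0, "ay": 0, "az": 0, "grip": 1}])

```text
time: 6.1
tool_pos: [0.5706, 0.1319, 0.0422]
tcp_rot: [-2.213, -2.226, -0.001]
wrist_force: [0.2, 8.8, -3.6]
width: 0.111
grip_force: 58.5
```

```bash
python3 - <<'E'
from h import *
from workcell import bot,imaging
t=imaging.read_camera("top")
s=bot.read_state();print(s["tool_pos"],s["wrist_force"])
t0=pickle.load(open("g2.pkl","rb"))[0]
g=lambda c:cv2.cvtColor(c["img"],cv2.COLOR_RGB2GRAY)[200,305:385]
print(g(t0));print(g(t))
E
```

```text
[0.57060429 0.13201551 0.04219373] [-1.28514566  8.67160685 -1.67282389]
[155 156 158 155 220 216 216 216 216 186 207 206 188 189 189 191 190 190
 191 188 192 190 189 189 189 189 190 189 191 189 190 191 190 189 190 191
 188 191 190 189 191 187 188 189 190 190 189 188 190 189 191 190 188 188
 189 190 190 191 190 190 188 189 189 187 206 211  47  46 225 213 212 212
 211 210 212 211 212 211 210 210]
[ 72  69  66  61  54  39  47 229 221 224   0  11  22 122 247 188   1   9
  35 177 208 195 189 189 189 189 189 190 188 190 188 189 189 189 189 187
 189 189 187 188 186 187 188 188 187 187 188 188 187 189 188 187 188 187
 188 189 189 188 188 187 187 187 189 187 187 188 187 191 210 208 209 208
 206 200 201 155 214 210 209 210]
```

The pane has shifted about 8 px (roughly 12 mm), so the catch has let go. I'll withdraw the dowel.

Call:
step_arm(series=[{"x": 0.03, "y": 0, "z": 0.0, "ax": 0, "ay": 0, "az": 0, "grip": 1}, {"x": 0.08, "y": 0, "z": 0.0, "ax": 0, "ay": 0, "az": 0, "grip": 1}, {"x": 0.14, "y": 0, "z": 0.0, "ax": 0, "ay": 0, "az": 0, "grip": 1}, {"x": 0.14, "y": 0, "z": 0.0, "ax": 0, "ay": 0, "az": 0, "grip": 1}, {"x": 0.14, "y": 0, "z": -0.09, "ax": 0, "ay": 0, "az": 0, "grip": 1}, {"x": 0.14, "y": 0, "z": -0.18, "ax": 0, "ay": 0, "az": 0, "grip": 1}, {"x": 0.14, "y": 0, "z": -0.27, "ax": 0, "ay": 0, "az": 0, "grip": 1}, {"x": 0.14, "y": 0, "z": -0.36, "ax": 0, "ay": 0, "az": 0, "grip": 1}, {"x": 0.14, "y": 0, "z": -0.36, "ax": 0, "ay": 0, "az": 0, "grip": 1}])

```text
time: 7.05
tool_pos: [0.5751, 0.2012, 0.2313]
tcp_rot: [2.207, 2.224, 0.016]
wrist_force: [1.3, -0.7, 0.7]
width: 0.113
grip_force: 58.7
```

```bash
python3 - <<'E'
from h import *
from workcell import bot,imaging
s=bot.read_state();print(s["tool_pos"],s["width"],s["q"])
t=imaging.read_camera("top");g=cv2.cvtColor(t["img"],cv2.COLOR_RGB2GRAY)[200,305:385];print(g)
cmd([.509,-.344,.22],tool(-np.pi/2+.138),s)
E
```

```text
[0.57513253 0.20121693 0.23134058] 0.11272616422741139 [ 0.29707415  0.13225451  1.76018688 -0.00259433  1.23591306  0.29061657]
[161 161 162 158 226 221 221 222 225 232   0  11  25 127 251 197   1   8
  35 184 217 201 195 197 195 196 196 197 196 196 194 196 196 195 195 195
 195 195 195 196 195 194 195 197 193 195 196 194 195 195 194 194 196 196
 196 195 194 196 196 195 194 195 196 195 193 195 193 198 219 216 216 217
 213 208 208 160 221 217 216 215]
xyz [-1.0895 -0.1405  0.0192] a [ 0.019  -0.0207  2.7503]
```

Call:
step_arm(series=[{"x": -0.09, "y": -0.01, "z": 0.0, "ax": 0, "ay": 0, "az": 0.2, "grip": 1}, {"x": -0.19, "y": -0.02, "z": 0.0, "ax": 0, "ay": 0, "az": 0.4, "grip": 1}, {"x": -0.29, "y": -0.03, "z": 0.0, "ax": 0, "ay": 0, "az": 0.6, "grip": 1}, {"x": -0.39, "y": -0.05, "z": 0.0, "ax": 0, "ay": 0, "az": 0.8, "grip": 1}, {"x": -0.49, "y": -0.06, "z": 0.0, "ax": 0.01, "ay": -0.01, "az": 1, "grip": 1}, {"x": -0.59, "y": -0.08, "z": 0.0, "ax": 0.02, "ay": -0.02, "az": 1, "grip": 1}])

```text
time: 7.7
tool_pos: [0.5311, -0.0942, 0.2204]
tcp_rot: [-2.716, -1.577, 0.031]
wrist_force: [0.8, -0.4, -0.2]
width: 0.114
grip_force: 58.7
```

```bash
python3 - <<'E'
from h import *
from workcell import bot
s=bot.read_state();print(s["tool_pos"],s["q"])
cmd([.509,-.344,.2],tool(-np.pi/2+.138),s)
E
```

```text
[ 0.53106894 -0.09421213  0.22043409] [-0.21362763  0.02504126  1.8959584  -0.01334142  1.2355847   0.30936504]
xyz [-0.4551  0.2097  0.0462] a [-0.0042  0.0385  1.7461]
```

Call:
step_arm(series=[{"x": -0.09, "y": 0.04, "z": 0.0, "ax": 0, "ay": 0, "az": 0.25, "grip": 1}, {"x": -0.18, "y": 0.08, "z": 0.0, "ax": 0, "ay": 0, "az": 0.5, "grip": 1}, {"x": -0.27, "y": 0.12, "z": 0.0, "ax": 0, "ay": 0.02, "az": 0.75, "grip": 1}, {"x": -0.36, "y": 0.16, "z": 0.0, "ax": 0, "ay": 0.03, "az": 0.9, "grip": 1}, {"x": -0.455, "y": 0.21, "z": 0.046, "ax": -0.01, "ay": 0.03, "az": 0.9, "grip": 1}, {"x": -0.455, "y": 0.21, "z": 0.046, "ax": -0.01, "ay": 0.03, "az": 0.9, "grip": 1}])

```text
time: 8.3
tool_pos: [0.5082, -0.3457, 0.1975]
tcp_rot: [-3.009, -0.896, 0.008]
wrist_force: [0.5, -0.1, -0.6]
width: 0.113
grip_force: 58.7
```

```bash
python3 - <<'E'
from h import *
from workcell import bot
s=bot.read_state();print(s["tool_pos"],s["q"])
cmd([.509,-.344,.06],tool(-np.pi/2+.138),s)
E
```

```text
[ 0.50818596 -0.34568875  0.19753409] [-0.63618588  0.17694431  1.77244623 -0.00318682  1.19668359  0.35698307]
xyz [ 0.0044 -0.0011  0.2751] a [-0.0041  0.0095  0.8419]
```

Call:
step_arm(series=[{"x": 0.004, "y": -0.001, "z": 0.06, "ax": 0, "ay": 0, "az": 0.25, "grip": 1}, {"x": 0.004, "y": -0.001, "z": 0.13, "ax": 0, "ay": 0, "az": 0.5, "grip": 1}, {"x": 0.004, "y": -0.001, "z": 0.2, "ax": 0, "ay": 0.005, "az": 0.75, "grip": 1}, {"x": 0.004, "y": -0.001, "z": 0.25, "ax": -0.004, "ay": 0.009, "az": 0.84, "grip": 1}, {"x": 0.004, "y": -0.001, "z": 0.275, "ax": -0.004, "ay": 0.009, "az": 0.84, "grip": 1}, {"x": 0.004, "y": -0.001, "z": 0.275, "ax": -0.004, "ay": 0.009, "az": 0.84, "grip": 1}])

```text
time: 8.9
tool_pos: [0.5107, -0.3383, 0.061]
tcp_rot: [-3.13, -0.228, -0.0]
wrist_force: [-0.1, 0.6, -0.9]
width: 0.114
grip_force: 58.7
```

```bash
python3 - <<'E'
from h import *
from workcell import bot,imaging
t=imaging.read_camera("top")
s=bot.read_state();print(s["tool_pos"],s["tcp_rot"])
cmd([.509,-.344,.009],tool(-np.pi/2+.138),s)
sc=imaging.read_camera("scene")
cv2.imwrite("pics/g4.png",np.hstack([crop(t["img"],455,195,110,140,3.6),crop(sc["img"],110,230,110,140,3.6)]))
E
```

```text
[ 0.51221741 -0.33938866  0.06313839] [-3.13284087 -0.22738133 -0.0050603 ]
xyz [-0.0081  0.0082  0.1082] a [-0.0005 -0.0062  0.0132]
```

View pics/g4.png

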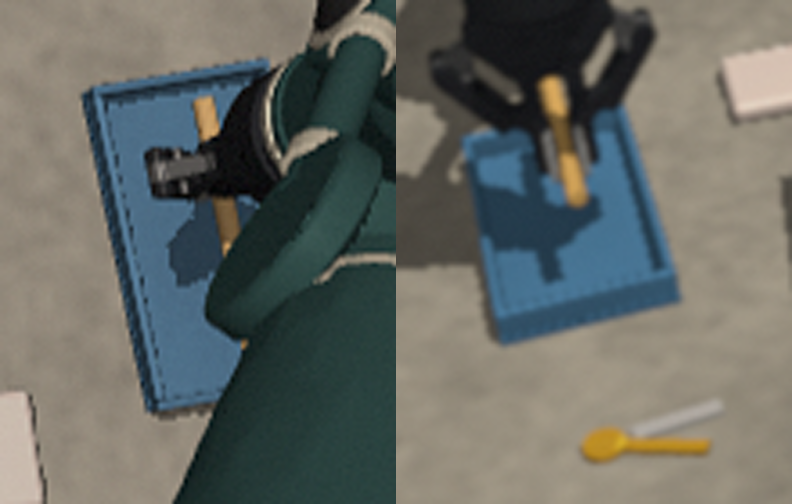

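The dowel is over the dish interior and parallel to the long walls. I'll lower it and release.

Call:
step_arm(series=[{"x": -0.008, "y": 0.008, "z": 0.05, "ax": 0, "ay": -0.006, "az": 0.013, "grip": 1}, {"x": -0.008, "y": 0.008, "z": 0.08, "ax": 0, "ay": -0.006, "az": 0.013, "grip": 1}, {"x": -0.008, "y": 0.008, "z": 0.1, "ax": 0, "ay": -0.006, "az": 0.013, "grip": 1}, {"x": -0.008, "y": 0.008, "z": 0.107, "ax": 0, "ay": -0.006, "az": 0.013, "grip": 1}, {"x": -0.008, "y": 0.008, "z": 0.107, "ax": 0, "ay": -0.006, "az": 0.013, "grip": 1}])

```text
time: 9.5
tool_pos: [0.5099, -0.3446, 0.0106]
tcp_rot: [3.133, 0.215, 0.003]
wrist_force: [0.3, -0.2, 0.4]
width: 0.112
grip_force: 58.7
```

Call:
step_arm(series=[{"x": 0, "y": 0, "z": 0, "ax": 0, "ay": 0, "az": 0, "grip": 0.6}, {"x": 0, "y": 0, "z": 0, "ax": 0, "ay": 0, "az": 0, "grip": 0.4}, {"x": 0, "y": 0, "z": 0, "ax": 0, "ay": 0, "az": 0, "grip": 0.25}, {"x": 0, "y": 0, "z": 0, "ax": 0, "ay": 0, "az": 0, "grip": 0.25}, {"x": 0, "y": 0, "z": 0, "ax": 0, "ay": 0, "az": 0, "grip": 0.25}, {"x": 0, "y": 0, "z": -0.04, "ax": 0, "ay": 0, "az": 0, "grip": 0.25}, {"x": 0, "y": 0, "z": -0.12, "ax": 0, "ay": 0, "az": 0, "grip": 0.25}, {"x": 0, "y": 0, "z": -0.22, "ax": 0, "ay": 0, "az": 0, "grip": 0.25}, {"x": 0, "y": 0, "z": -0.32, "ax": 0, "ay": 0, "az": 0, "grip": 1}, {"x": 0, "y": 0, "z": -0.4, "ax": 0, "ay": 0, "az": 0, "grip": 1}])

```text
time: 10.5
tool_pos: [0.5101, -0.345, 0.2143]
tcp_rot: [3.131, 0.214, 0.008]
wrist_force: [1.0, -0.2, 0.2]
width: 0.047
grip_force: 0.0
```

```bash
cat >> h.py <<'E'
LP=np.array([.5711,-.0554,0]);LR=Ro.from_euler("z",.01).as_matrix();N=np.array([-.574,0,.819])
RW=LR@np.c_[[.819,0,.574],[0,-1,0],[.574,0,-.819]]
def wp(up,y): return LP+LR@(np.array([-.09,y,.054])+up*N)
E
python3 - <<'E'
from h import *
from workcell import bot,imaging
t=imaging.read_camera("top");cv2.imwrite("pics/g5.png",crop(t["img"],300,140,266,200,3))
s=bot.read_state()
cmd(wp(.15,.0),RW,s);print(wp(.15,0))
E
```

```text
xyz [-0.1564 -0.6082  0.082 ] a [-0.0536  1.1399  0.2404]
[ 0.3950088  -0.05716097  0.17685   ]
```

View pics/g5.png

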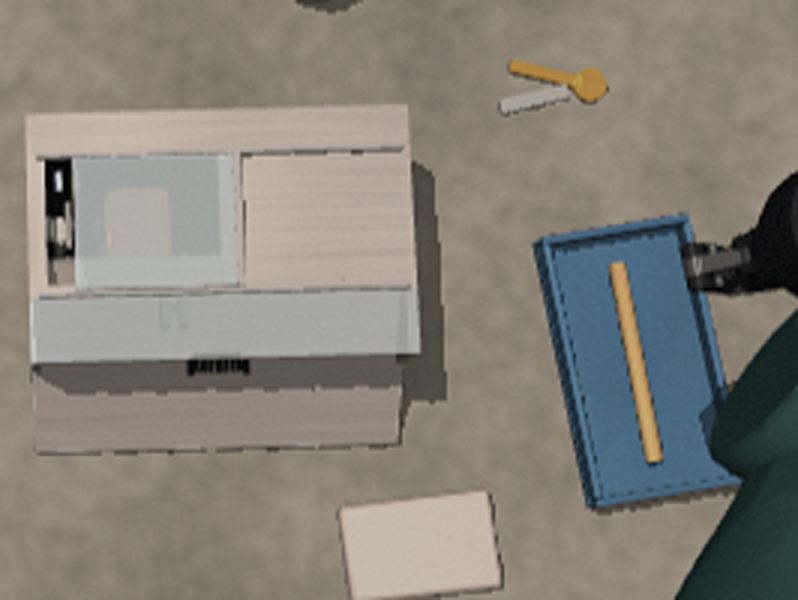

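The dowel lies centred in the dish and the hatch is open a crack. Next is the wheel, with the fingers shut and the tool tilted.

Call:
step_arm(series=[{"x": -0.02, "y": -0.08, "z": 0, "ax": 0, "ay": 0.1, "az": 0.1, "grip": 1}, {"x": -0.05, "y": -0.17, "z": 0, "ax": -0.02, "ay": 0.3, "az": 0.15, "grip": 1}, {"x": -0.08, "y": -0.26, "z": 0, "ax": -0.03, "ay": 0.5, "az": 0.2, "grip": 1}, {"x": -0.11, "y": -0.35, "z": 0, "ax": -0.05, "ay": 0.7, "az": 0.24, "grip": 1}, {"x": -0.13, "y": -0.44, "z": 0, "ax": -0.05, "ay": 0.9, "az": 0.24, "grip": 1}, {"x": -0.15, "y": -0.53, "z": 0.02, "ax": -0.05, "ay": 1, "az": 0.24, "grip": 1}, {"x": -0.156, "y": -0.608, "z": 0.05, "ax": -0.05, "ay": 1, "az": 0.24, "grip": 1}, {"x": -0.156, "y": -0.608, "z": 0.05, "ax": -0.05, "ay": 1, "az": 0.24, "grip": 1}, {"x": -0.156, "y": -0.608, "z": 0.05, "ax": -0.05, "ay": 1, "az": 0.24, "grip": 1}])

```text
time: 11.45
tool_pos: [0.3908, -0.0528, 0.1851]
tcp_rot: [-3.025, -0.019, -0.817]
wrist_force: [0.1, 0.4, 0.1]
width: 0.003
grip_force: 0.0
```

```bash
python3 - <<'E'
from h import *
from workcell import bot
s=bot.read_state();print(s["tool_pos"],s["width"],s["q"],s["wrist_force"])
cmd(wp(.02,.012),RW,s)
E
```

```text
[ 0.39081814 -0.05283937  0.18511767] 0.0031925421543385355 [-0.36886304 -0.6738291   2.54038666  0.27097161  0.79943382  1.04702539] [0.1453315  0.40130336 0.11128432]
xyz [ 0.0206 -0.0136  0.2777] a [-0.0118  0.1598  0.0011]
```

Call:
step_arm(series=[{"x": 0.02, "y": -0.013, "z": 0.08, "ax": -0.01, "ay": 0, "az": 0, "grip": 1}, {"x": 0.02, "y": -0.013, "z": 0.16, "ax": -0.01, "ay": 0.05, "az": 0, "grip": 1}, {"x": 0.02, "y": -0.013, "z": 0.22, "ax": -0.01, "ay": 0.16, "az": 0, "grip": 1}, {"x": 0.02, "y": -0.013, "z": 0.24, "ax": -0.01, "ay": 0.16, "az": 0, "grip": 1}, {"x": 0.02, "y": -0.013, "z": 0.24, "ax": -0.01, "ay": 0.16, "az": 0, "grip": 1}])

```text
time: 11.95
tool_pos: [0.4718, -0.0503, 0.09]
tcp_rot: [-2.999, -0.006, -0.918]
wrist_force: [-0.3, -0.2, -0.2]
width: -0.001
grip_force: 0.0
```

```bash
python3 - <<'E'
from h import *
from workcell import bot,imaging
t=imaging.read_camera("top");sc=imaging.read_camera("scene")
s=bot.read_state();print(s["tool_pos"],s["width"],s["q"],s["wrist_force"])
print(wp(.02,.012)); cmd(wp(.02,.012),RW,s)
v=np.array([proj(t,s["tool_pos"])[0],proj(t,wp(0,0))[0]]);print((v-[315,200]+.5)*5)
cv2.imwrite("pics/g6.png",crop(t["img"],315,200,120,110,5))
E
```

```text
[ 0.47250775 -0.05015845  0.09225773] 0.0015453298636157755 [-0.27483637 -0.31121676  2.5675333   0.48842626  0.34421609  0.87462754] [0.12859745 0.65796761 0.85372273]
[ 0.46950508 -0.04441538  0.07038   ]
xyz [-0.0296 -0.0114  0.0329] a [-0.0004  0.0259 -0.0098]
[[287.14078884 321.57746629]
 [293.37842437 311.20577468]]
```

View pics/g6.png

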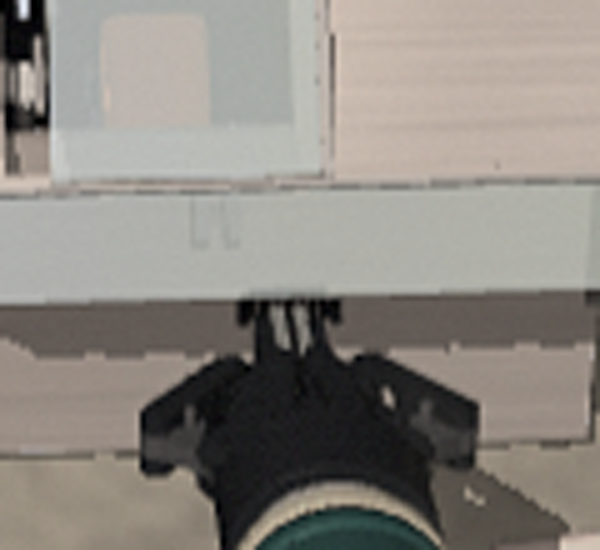

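The tilted tool is now at the q3 (elbow) limit. I'll fit a kinematic model from the logged poses to find a tilt the arm can reach.

```bash
cat > k.py <<'E'
from h import *
Z=lambda a:Ro.from_euler("z",a).as_matrix()
Y=lambda a:Ro.from_euler("y",a).as_matrix()
def fk(q,k):
    h,a1,a2,a3,d6,e,yo=k[:7]
    A=Z(q[0]);B=A@Y(q[1]);C=B@Y(q[2]);D=C@Z(q[3])@Y(q[4]);F=D@Z(q[5]+yo)
    return np.array([0,0,h])+A@[a1,e,0]+B@[0,0,a2]+C@[0,0,a3]+D@[0,0,d6],F
E
cat > fit.py <<'E'
from k import *
D=[([1.25710732,.264765394,1.60533401,0,1.27368,-.0368866],[.18423787,.6486387,.22997535],[-.43336338,-3.11116407,.00337964]),
([.57580581,.10435724,2.00513201,-.00293,1.03316627,-.98686572],[.43838726,.31324005,.12164535],[.01040095,3.1410828,-.00422112]),
([.580928683,.0892266951,1.98797743,-.0009,1.06391932,-.464840574],[.43810775,.31706902,.13821],[.814359427,3.03326548,-.000287]),
([.291075111,.235319359,1.88842051,-.00098,1.01684505,.27868718],[.56848073,.19599776,.10343309],[2.20620695,2.23486221,.00075827]),
([.29707415,.13225451,1.76018688,-.00259,1.23591306,.29061657],[.57513253,.20121693,.23134058],[2.207,2.224,.016]),
([-.21362763,.02504126,1.8959584,-.01334,1.2355847,.30936504],[.53106894,-.09421213,.22043409],[-2.716,-1.577,.031]),
([-.63618588,.17694431,1.77244623,-.003187,1.19668359,.35698307],[.50818596,-.34568875,.19753409],[-3.009,-.896,.008]),
([-.36886304,-.6738291,2.54038666,.27097161,.79943382,1.04702539],[.39081814,-.05283937,.18511767],[-3.025,-.019,-.817]),
([-.27483637,-.31121676,2.5675333,.48842626,.34421609,.87462754],[.47250775,-.05015845,.09225773],[-2.999,-.006,-.918])]
def res(k):
    o=[]
    for q,p,r in D:
        P,F=fk(q,k);o+=list(P-p)+list(.3*(Ro.from_matrix(F.T@Ro.from_rotvec(r).as_matrix()).as_rotvec()))
    return np.array(o)
b=min((least_squares(res,[.2,0,.42,.4,.25,e,y]) for e in(.02,-.02) for y in(0,1.5,-1.5,3.1)),key=lambda r:r.cost)
print(b.x,b.cost);print((b.fun.reshape(-1,6)*1000).round(1))
np.save("k.npy",b.x)
E
python3 fit.py
```

```text
[ 2.50322390e-01 -3.76132678e-04  5.11727502e-01  5.66020609e-01
  3.47279613e-01  2.49147357e-02  1.57087114e+00] 7.947395538920183e-07
[[-0.1 -0.2  0.1 -0.   0.  -0. ]
 [ 0.1  0.1 -0.   0.  -0.  -0. ]
 [ 0.1  0.1 -0.   0.  -0.  -0. ]
 [ 0.1  0.1 -0.  -0.  -0.  -0. ]
 [-0.1 -0.   0.1  0.1 -0.  -0.1]
 [-0.1  0.   0.   0.  -0.   0. ]
 [-0.   0.1  0.   0.1  0.  -0. ]
 [-0.2 -0.   0.1 -0.  -0.  -0.1]
 [ 0.2 -0.1 -0.2  0.1 -1.1  0.3]]
```

```bash
cat >> k.py <<'E'
K=np.load("k.npy") if __import__("os").path.exists("k.npy") else None
def Rtilt(th,lean=0):
    z=np.array([np.sin(th)*np.cos(lean),np.sin(lean),-np.cos(th)*np.cos(lean)])
    y=np.array([0,-1.,0]);y-=z*(z@y);y/=np.linalg.norm(y);return LR@np.c_[np.cross(y,z),y,z]
lo=np.array([-2.63,-.94,.31,-1.31,0,-2.55]);hi=np.array([2.63,2.18,2.57,4.45,2.66,2.55])
def ik(P,R,q0):
    f=lambda q:np.r_[(fk(q,K)[0]-P)*5,Ro.from_matrix(fk(q,K)[1].T@R).as_rotvec()]
    r=least_squares(f,np.clip(q0,lo+1e-3,hi-1e-3),bounds=(lo,hi));return r.x,r.cost
E
python3 - <<'E'
from k import *
np.set_printoptions(precision=3,suppress=True)
q0=[-.27,-.31,2.5,.4,.4,.9]
for th in(26,29,32,35):
  for lean in(0,12,-12):
    for up,y in((.02,.014),(-.003,-.014)):
      q,c=ik(wp(up,y),Rtilt(np.radians(th),np.radians(lean)),q0);print(th,lean,up,q,"%.1e"%c)
E
```

```text
26 0 0.02 [-0.215 -0.218  2.496  0.237  0.431  1.152] 1.7e-28
26 0 -0.003 [-0.287 -0.135  2.475  0.348  0.386  0.978] 1.9e-21
26 12 0.02 [-0.42  -0.153  2.461  0.688  0.618  0.566] 2.7e-18
26 12 -0.003 [-0.475 -0.063  2.429  0.748  0.6    0.447] 1.5e-29
26 -12 0.02 [ 0.011 -0.202  2.499 -0.51   0.441  2.039] 7.1e-20
26 -12 -0.003 [-0.074 -0.131  2.489 -0.511  0.358  1.978] 1.1e-24
29 0 0.02 [-0.227 -0.24   2.531  0.318  0.374  1.065] 5.3e-24
29 0 -0.003 [-0.302 -0.152  2.51   0.473  0.333  0.845] 3.7e-28
29 12 0.02 [-0.44  -0.17   2.494  0.785  0.59   0.451] 1.5e-20
29 12 -0.003 [-0.496 -0.076  2.461  0.855  0.577  0.321] 4.4e-27
29 -12 0.02 [ 0.011 -0.223  2.534 -0.589  0.384  2.126] 1.3e-24
29 -12 -0.003 [-0.078 -0.148  2.523 -0.604  0.296  2.077] 9.1e-18
32 0 0.02 [-0.24  -0.259  2.566  0.433  0.318  0.944] 1.9e-18
32 0 -0.003 [-0.318 -0.166  2.544  0.652  0.285  0.658] 1.4e-28
32 12 0.02 [-0.461 -0.183  2.527  0.894  0.57   0.323] 4.4e-25
32 12 -0.003 [-0.518 -0.084  2.493  0.973  0.562  0.182] 3.3e-18
32 -12 0.02 [ 0.011 -0.24   2.569 -0.701  0.329  2.245] 3.3e-16
32 -12 -0.003 [-0.082 -0.162  2.558 -0.754  0.235  2.231] 1.6e-25
35 0 0.02 [-0.25  -0.258  2.57   0.506  0.306  0.864] 8.0e-04
35 0 -0.003 [-0.334 -0.172  2.57   0.863  0.257  0.437] 4.8e-05
35 12 0.02 [-0.484 -0.193  2.558  1.015  0.557  0.183] 9.9e-22
35 12 -0.003 [-0.541 -0.089  2.523  1.099  0.557  0.033] 1.8e-24
35 -12 0.02 [ 0.018 -0.237  2.57  -0.761  0.32   2.321] 8.8e-04
35 -12 -0.003 [-0.082 -0.163  2.57  -0.879  0.207  2.367] 3.9e-04
```

```bash
python3 - <<'E'
from k import *
from workcell import bot
s=bot.read_state();R=Rtilt(np.radians(30))
cmd(wp(.012,.014),R,s)
q=s["q"]
for up in(.03,.012,-.003):
  for y in(.014,-.014):
    q,c=ik(wp(up,y),R,[-.27,-.25,2.5,.4,.35,.9]);print(up,y,q.round(3),c<1e-9)
E
```

```text
xyz [-0.0294 -0.0154  0.0489] a [-0.0008 -0.1416 -0.0097]
0.03 0.014 [-0.236 -0.281  2.547  0.331  0.384  1.048] True
0.03 -0.014 [-0.327 -0.265  2.537  0.433  0.405  0.875] True
0.012 0.014 [-0.228 -0.22   2.539  0.37   0.332  1.013] True
0.012 -0.014 [-0.316 -0.206  2.529  0.478  0.355  0.834] True
-0.003 0.014 [-0.221 -0.17   2.531  0.411  0.291  0.974] True
-0.003 -0.014 [-0.307 -0.157  2.521  0.526  0.316  0.79 ] True
```

Call:
step_arm(series=[{"x": -0.029, "y": -0.008, "z": 0, "ax": 0, "ay": 0, "az": 0, "grip": 1}, {"x": -0.029, "y": -0.015, "z": 0.025, "ax": 0, "ay": -0.08, "az": 0, "grip": 1}, {"x": -0.029, "y": -0.015, "z": 0.03, "ax": 0, "ay": -0.142, "az": -0.01, "grip": 1}, {"x": -0.029, "y": -0.015, "z": 0.03, "ax": 0, "ay": -0.142, "az": -0.01, "grip": 1}])

```text
time: 12.45
tool_pos: [0.4696, -0.0415, 0.0731]
tcp_rot: [-3.031, -0.02, -0.817]
wrist_force: [1.1, 0.6, 0.6]
width: -0.0
grip_force: 0.0
```

```bash
python3 - <<'E'
from k import *
from workcell import bot
s=bot.read_state();R=Rtilt(np.radians(30));print(s["tool_pos"],s["q"],s["wrist_force"])
print("locker rel crest",LR.T@(s["tool_pos"]-wp(0,0)), "up",(LR.T@(s["tool_pos"]-wp(0,0)))@N)
for up in(.005,-.003): cmd(wp(up,.013),R,s)
P=wp(-.003,.013);cmd(wp(-.003,-.013),R,P=P,R0=R);cmd(wp(.015,-.013),R,P=P,R0=R);cmd(wp(.015,.013),R,P=P,R0=R)
E
```

```text
[ 0.46962161 -0.04146662  0.0730504 ] [-0.22998682 -0.25304875  2.54250184  0.34965343  0.35840502  1.03016714] [1.1194444  0.64817549 0.60660551]
locker rel crest [-0.01133399  0.01494745  0.0190504 ] up 0.022107982559608375
xyz [-0.0004  0.0039  0.0344] a [-0.0014 -0.0055  0.0059]
xyz [0.001  0.0039 0.0503] a [-0.0014 -0.0055  0.0059]
xyz [-0.     0.052 -0.   ] a [0. 0. 0.]
xyz [-0.0032  0.052  -0.0359] a [0. 0. 0.]
xyz [-0.0032  0.     -0.0359] a [0. 0. 0.]
```

Call:
step_arm(series=[{"x": 0.001, "y": 0.004, "z": 0.035, "ax": 0, "ay": -0.005, "az": 0.006, "grip": 1}, {"x": 0.001, "y": 0.004, "z": 0.045, "ax": 0, "ay": -0.005, "az": 0.006, "grip": 1}, {"x": 0.001, "y": 0.004, "z": 0.05, "ax": 0, "ay": -0.005, "az": 0.006, "grip": 1}, {"x": 0.001, "y": 0.004, "z": 0.05, "ax": 0, "ay": -0.005, "az": 0.006, "grip": 1}])

```text
time: 12.85
tool_pos: [0.4812, -0.0429, 0.0503]
tcp_rot: [-3.031, -0.014, -0.809]
wrist_force: [0.2, -1.2, 0.1]
width: -0.001
grip_force: 0.4
```

```bash
cat > st.py <<'E'
from k import *
from workcell import bot
s=bot.read_state();d=LR.T@(s["tool_pos"]-wp(0,0));f=LR.T@s["wrist_force"]
print("y",d[1].round(4),"up",(d@N).round(4),"slope",(d@[.819,0,.574]).round(4),"Fn",(f@N).round(2),"Fy",f[1].round(2),"q3",s["q"][2].round(3))
E
python3 st.py
```

```text
y 0.0134 up -0.0032 slope -0.002 Fn -0.07 Fy -1.19 q3 2.533
```

Call:
step_arm(series=[{"x": 0, "y": 0.01, "z": 0, "ax": 0, "ay": 0, "az": 0, "grip": 1}, {"x": 0, "y": 0.02, "z": 0, "ax": 0, "ay": 0, "az": 0, "grip": 1}, {"x": 0, "y": 0.02, "z": 0, "ax": 0, "ay": 0, "az": 0, "grip": 1}])

```text
time: 13.15
tool_pos: [0.481, -0.0531, 0.0504]
tcp_rot: [-3.031, -0.013, -0.809]
wrist_force: [-1.2, 0.3, 1.1]
width: 0.004
grip_force: 0.9
```

```bash
python3 st.py
```

```text
y 0.0032 up -0.0029 slope -0.0021 Fn 1.6 Fy 0.34 q3 2.53
```

Call:
step_arm(series=[{"x": 0, "y": 0, "z": 0.004, "ax": 0, "ay": 0, "az": 0, "grip": 1}, {"x": 0, "y": 0.008, "z": 0.004, "ax": 0, "ay": 0, "az": 0, "grip": 1}, {"x": 0, "y": 0.016, "z": 0.004, "ax": 0, "ay": 0, "az": 0, "grip": 1}, {"x": 0, "y": 0.024, "z": 0.004, "ax": 0, "ay": 0, "az": 0, "grip": 1}, {"x": 0, "y": 0.024, "z": 0.004, "ax": 0, "ay": 0, "az": 0, "grip": 1}])

```text
time: 13.65
tool_pos: [0.4825, -0.0655, 0.0483]
tcp_rot: [-3.032, -0.013, -0.809]
wrist_force: [-2.0, -1.0, 2.8]
width: 0.001
grip_force: 1.7
```

```bash
cat >> st.py <<'E'
from workcell import imaging
g=cv2.cvtColor(imaging.read_camera("top")["img"],cv2.COLOR_RGB2GRAY)[196:206,300:440].mean(0).round().astype(int)
print(g)
E
python3 st.py
```

```text
y -0.0092 up -0.0054 slope -0.0022 Fn 3.5 Fy -1.01 q3 2.524
[140 139 139 140 141 143 142 140 140 201 197 196 197 199 204  17   6  14
  69 152 103   4   9  13  13  13  12  12  13  14  13  12  14  13  13  18
  26  30  30  28  53 205 184 174 175 174 175 175 174 175 175 175 175 175
 174 174 171 171 171 170 171 171 171 171 170 171 170 171 171 170 171 170
 174 190 190 190 189 190 190 190 189 190 189 189 189 189 189 189 189 188
 189 188 188 189 176 181 181 120 188 185 183 182 182 181 180 181 180 180
 179 179 179 180 179 178 178 178 178 178 177 178 178 177 178 177 177 176
 177 177 177 177 177 177 177 177 177 178 180 105  73  77]
```

The pane's left edge moved from px 324 to px 340.5, so the hatch is now about 40 mm open. On to the next stroke.

Call:
step_arm(series=[{"x": 0, "y": 0.006, "z": 0, "ax": 0, "ay": 0, "az": 0, "grip": 1}, {"x": 0, "y": 0.006, "z": -0.03, "ax": 0, "ay": 0, "az": 0, "grip": 1}, {"x": 0, "y": -0.03, "z": -0.03, "ax": 0, "ay": 0, "az": 0, "grip": 1}, {"x": 0, "y": -0.044, "z": -0.03, "ax": 0, "ay": 0, "az": 0, "grip": 1}, {"x": 0, "y": -0.044, "z": -0.015, "ax": 0, "ay": 0, "az": 0, "grip": 1}, {"x": 0, "y": -0.044, "z": 0, "ax": 0, "ay": 0, "az": 0, "grip": 1}, {"x": 0, "y": -0.044, "z": 0, "ax": 0, "ay": 0, "az": 0, "grip": 1}, {"x": 0, "y": -0.034, "z": 0, "ax": 0, "ay": 0, "az": 0, "grip": 1}, {"x": 0, "y": -0.024, "z": 0, "ax": 0, "ay": 0, "az": 0, "grip": 1}, {"x": 0, "y": -0.014, "z": 0, "ax": 0, "ay": 0, "az": 0, "grip": 1}, {"x": 0, "y": -0.004, "z": 0, "ax": 0, "ay": 0, "az": 0, "grip": 1}, {"x": 0, "y": 0.006, "z": 0, "ax": 0, "ay": 0, "az": 0, "grip": 1}])

```text
time: 14.9
tool_pos: [0.4826, -0.0684, 0.0481]
tcp_rot: [-3.031, -0.013, -0.808]
wrist_force: [-1.3, 0.6, 3.1]
width: -0.002
grip_force: 1.2
```

```bash
python3 st.py
```

```text
y -0.0122 up -0.0056 slope -0.0023 Fn 3.27 Fy 0.63 q3 2.523
[141 141 139 140 142 143 143 141 141 202 197 197 198 200 205  17   8  13
  68 154 102   5  12  12  14  14  12  12  14  14  16  12  13  13  13  20
  27  30  31  34  33  32  32  33  31  33  34  32  33  34  34  34  32  34
  31  28  15  14  12  13  13  11  44 190 182 171 171 173 172 172 172 171
 175 192 191 191 190 191 191 191 191 191 190 190 190 190 190 190 190 190
 190 189 190 190 190 190 189 190 189 189 189 189 189 189 189 189 189 189
 189 189 189 189 189 189 189 189 177 178 180 155 151 180 179 178 178 178
 178 178 178 178 178 178 179 178 178 179 181 105  74  77]
```

Call:
step_arm(series=[{"x": 0, "y": 0, "z": -0.03, "ax": 0, "ay": 0, "az": 0, "grip": 1}, {"x": 0, "y": -0.036, "z": -0.03, "ax": 0, "ay": 0, "az": 0, "grip": 1}, {"x": 0, "y": -0.05, "z": -0.03, "ax": 0, "ay": 0, "az": 0, "grip": 1}, {"x": 0, "y": -0.05, "z": -0.015, "ax": 0, "ay": 0, "az": 0, "grip": 1}, {"x": 0, "y": -0.05, "z": 0, "ax": 0, "ay": 0, "az": 0, "grip": 1}, {"x": 0, "y": -0.05, "z": 0, "ax": 0, "ay": 0, "az": 0, "grip": 1}, {"x": 0, "y": -0.04, "z": 0, "ax": 0, "ay": 0, "az": 0, "grip": 1}, {"x": 0, "y": -0.03, "z": 0, "ax": 0, "ay": 0, "az": 0, "grip": 1}, {"x": 0, "y": -0.02, "z": 0, "ax": 0, "ay": 0, "az": 0, "grip": 1}, {"x": 0, "y": -0.01, "z": 0, "ax": 0, "ay": 0, "az": 0, "grip": 1}, {"x": 0, "y": -0.004, "z": 0, "ax": 0, "ay": 0, "az": 0, "grip": 1}])

```text
time: 16.05
tool_pos: [0.4819, -0.0661, 0.0476]
tcp_rot: [-3.031, -0.013, -0.806]
wrist_force: [-1.8, 0.0, 2.1]
width: 0.001
grip_force: 1.2
```

```bash
python3 st.py
```

```text
y -0.0098 up -0.0056 slope -0.0031 Fn 2.78 Fy 0.03 q3 2.524
[142 141 139 140 142 144 143 142 141 202 197 198 198 201 205  17   8  14
  69 154 103   5  11  13  12  13  13  14  14  13  14  14  12  13  13  18
  27  30  31  35  33  33  33  33  34  33  34  33  33  34  33  34  33  35
  31  29  14  13  13  14  13  14  12  16  15  72 192 179 172 172 172 171
 174 192 192 191 191 191 191 191 191 191 191 191 191 190 191 190 190 190
 190 190 190 190 190 190 190 189 190 189 189 189 189 190 189 189 189 189
 189 189 189 190 189 189 190 189 189 189 189 174 180 180 108 182 179 178
 178 178 178 178 178 178 178 178 178 180 182 105  74  77]
```

Call:
step_arm(series=[{"x": 0, "y": 0, "z": -0.03, "ax": 0, "ay": 0, "az": 0, "grip": 1}, {"x": 0, "y": -0.036, "z": -0.03, "ax": 0, "ay": 0, "az": 0, "grip": 1}, {"x": 0, "y": -0.04, "z": -0.03, "ax": 0, "ay": 0, "az": 0, "grip": 1}, {"x": 0, "y": -0.04, "z": -0.015, "ax": 0, "ay": 0, "az": 0, "grip": 1}, {"x": 0, "y": -0.04, "z": 0.002, "ax": 0, "ay": 0, "az": 0, "grip": 1}, {"x": 0, "y": -0.04, "z": 0.002, "ax": 0, "ay": 0, "az": 0, "grip": 1}, {"x": 0, "y": -0.03, "z": 0.002, "ax": 0, "ay": 0, "az": 0, "grip": 1}, {"x": 0, "y": -0.02, "z": 0.002, "ax": 0, "ay": 0, "az": 0, "grip": 1}, {"x": 0, "y": -0.01, "z": 0.002, "ax": 0, "ay": 0, "az": 0, "grip": 1}, {"x": 0, "y": 0, "z": 0.002, "ax": 0, "ay": 0, "az": 0, "grip": 1}])

```text
time: 17.1
tool_pos: [0.4822, -0.0656, 0.0464]
tcp_rot: [-3.031, -0.014, -0.805]
wrist_force: [-1.7, 1.4, 3.2]
width: -0.001
grip_force: 1.7
```

```bash
python3 st.py
```

```text
y -0.0093 up -0.0068 slope -0.0036 Fn 3.64 Fy 1.39 q3 2.524
[142 141 140 141 142 143 143 142 141 203 197 198 198 201 205  17   7  14
  69 154 102   5  12  12  13  13  13  14  13  14  13  13  14  13  13  18
  26  29  30  34  33  33  34  33  32  33  33  32  33  33  34  33  32  33
  31  29  14  13  12  13  13  10  12  16  15  72 192 178 171 172 172 171
 174 192 191 191 191 191 191 191 190 190 191 191 190 191 190 190 190 190
 190 190 190 190 190 190 190 189 189 190 190 190 189 189 189 189 189 189
 189 189 189 189 189 189 188 189 189 189 189 174 180 180 107 182 179 178
 178 178 178 178 178 178 178 178 178 179 181 105  74  77]
```

The edge didn't move and Fy turned positive, so the hatch is at its stop. I'll back off and check.

Call:
step_arm(series=[{"x": 0, "y": 0, "z": -0.03, "ax": 0, "ay": 0, "az": 0, "grip": 1}, {"x": 0, "y": 0, "z": -0.06, "ax": 0, "ay": 0, "az": 0, "grip": 1}, {"x": 0, "y": 0, "z": -0.06, "ax": 0, "ay": 0, "az": 0, "grip": 1}, {"x": 0, "y": 0, "z": -0.06, "ax": 0, "ay": 0, "az": 0, "grip": 1}])

```text
time: 17.55
tool_pos: [0.468, -0.0662, 0.0731]
tcp_rot: [-3.031, -0.014, -0.809]
wrist_force: [0.5, 0.2, 0.8]
width: -0.004
grip_force: 0.0
```

```bash
python3 - <<'E'
from k import *
from workcell import bot,imaging
s=bot.read_state();print(s["tool_pos"],s["q"],s["wrist_force"])
t=imaging.read_camera("top");im=t["img"]
# pane edges: ends at z=.106, shut pane centre from first picture -> expected px if fully open
d=pickle.load(open("cam0.pkl","rb"))["top"]
a=cv2.resize(im[165:300,300:445,::-1],None,fx=2.7,fy=2.7,interpolation=cv2.INTER_CUBIC)
b=cv2.resize(im[190:325,470:565,::-1],None,fx=2.7,fy=2.7,interpolation=cv2.INTER_CUBIC)
cv2.imwrite("pics/g7.png",np.hstack([a,b]))
# shut right edge ~ px (276,190)/c1 crop, now measured from profile
u0=ray(d,300+276.5/4-.5,201,.106);print("shut right edge y",u0[1]); 
for u in(421,424,425):print(u,u0[1]-ray(t,u,201,.106)[1])
l0=ray(d,300+61.5/4-.5,201,.106);print("left",l0[1],l0[1]-ray(t,365.3,201,.106)[1],l0[1]-ray(d,324,201,.106)[1])
E
```

```text
[ 0.46800507 -0.0662061   0.07314612] [-0.31044791 -0.24351949  2.53360524  0.43464278  0.38530286  0.88555149] [0.53710446 0.1941515  0.83849998]
shut right edge y -0.046039707058505984
421 0.10212568222820262
424 0.10797049285127733
425 0.10991864588621625
left 0.058934590354112 0.09848546630912619 0.01783319341687121
```

View pics/g7.png

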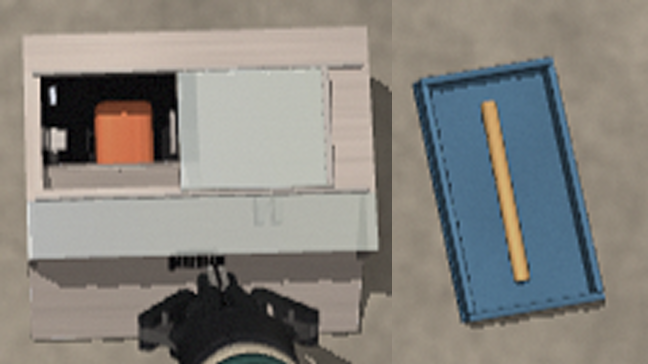

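The pane has moved about 98–100 mm to its stop and the compartment is uncovered. The dowel lies at rest in the dish and the robot is clear, so I'm handing in.

```bash
python3 -c "
from workcell import bot
print(bot.finish_job())"
```

```text
the job is handed in; nothing more can be done
None
```

The job is handed in: the dowel released the catch and now lies in the blue dish, and I wound the hatch to its stop (about 98–100 mm by camera) with a shut fingertip in about 18 s of the 54 s allowed; the hand-in gave no verdict.

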